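# Find the noodle-cutter head with the loose shaft and lock it

### The arm

A 6-joint arm with a two-finger parallel gripper is mounted at the origin on the work surface. World frame = base frame: x ahead of the robot, y to its left, z up, the work surface at z = 0. Lengths are in m, angles in rad, forces in N, time in s.
With the tool pointing down it reaches from about 0.25 to 0.725 m from the base axis. Payload 9.7 kg.
Tool frame: the origin (TCP) lies midway between the tips of the shut fingers; the grasp point (between the pads) lies 19 mm behind it; x points along the fingers, z is the direction in which the jaws open and shut, and the axes are right-handed (so a half turn about x gives the same grasp; the last joint's range is limited). The gripper opens to 85 mm and grips with 20 to 120 N. Pads are 22 mm wide; open, the fingers measure 114 mm over their backs; the gripper's body (76 mm by 85 mm) begins 54 mm behind the grasp point. The pads swing forward as they close: fully open they stand 13 mm farther back than shut.
Start: joints at [-1.253, 0.087, 0.176, 1.66, 0, 1.571], TCP at [0.172, -0.522, 0.231] pointing down, gripper open.
Joint ranges: [-3.13, 3.13], [-0.85, 1.81], [-1.15, 1.24], [-2.2, 2.28], [-1.44, 1.52], [-3.14, 3.14]. Speed limits (rad/s): [2.22, 2.22, 2.57, 3.14, 3.14, 3.14].

### API

Orientations are given as [roll, pitch, yaw] about the fixed x, y, z axes, in that order (R = Rz(yaw) Ry(pitch) Rx(roll)).
In Python, from plant import bot gives the robot as it stands.
- The arm moves only by the tool play_rows, never from a script. Its argument "motion" is a list that holds one entry, the list of rows, each a list of 6 numbers: the shift along the tool's x, y, z in mm, then the turn, a rotation vector about the tool's x, y, z in degrees. In form: [[[x, y, z, rx, ry, rz], ...]]. A call has exactly 10 rows; each row is the pose to reach, as a shift and turn from the pose commanded when the call began, along the tool's axes at that moment; what a row does not reach only later rows make up. A row lasts 1/8 s, in which the tool goes at most 62.5 mm and 10.7 degrees, less where a joint would pass 70% of its speed; a pose out of reach is approached as far as the arm can. A call with a gripper value outside its range is refused whole. "hand" is the closure, from -1 (fully open) to 1 (shut), set as the call begins (left out, the last holds). The fingers move at their own pace and stop on an object; "newtons" is the grip in N (left out, the last holds). Time passes only in rows, so rows that repeat a pose let the fingers close, or fill a call up. It gives the time, the measured TCP pose, the force and the opening at its end, in the units of the state.
- bot.get_state(): the state, without advancing time (a new reading comes with each control period).
- bot.camera(name): name is "scene" or "top" or "wrist"; returns the picture (384x512x3 uint8, red, green, blue); there is no depth.
- bot.calibration(name): a dict with "K" (3x3 intrinsics, pixels), "R" (3x3) and "t" (3): a world point X has camera coordinates R X + t. Camera axes: x right, y down, z forward; pixel columns grow to the right and rows downward; lengths in m; the calibration is good to about 2 mm. The wrist camera is an equidistant fisheye: a pixel r from the principal point sees the ray r / f radians off the axis. A picture is of the moment at which its call begins: read the wrist's pose just before it. calibration takes no time and is no camera call; for the wrist camera it gives the pose at the moment of the call.
- bot.finish_job(): hands the job in, once; it reports no verdict.
The state is a dict: "t": time; "q": joint angles; "dq": joint speeds; "joint_torque": joint torques, N m; "position": TCP position; "tcp_rot": TCP orientation; "ft_force": force on the tool from outside, world axes, zero at the start; "wrist_torque": the same for the moment, N m; "grip_width": finger opening in m.
Only numpy, scipy, OpenCV 4.12 (cv2) and the standard library are available. Lean on these libraries where they do the work, as an engineer would, in place of code of your own. Each camera call takes 0.05 s, during which the arm holds its last target. There are 200 camera calls.

### The job

One of the three noodle-cutter heads has a worn bearing, with far more end float than the other two: find it by pushing and pulling the gear shafts to their stops, without forcing them. Set the worn head's shaft halfway between its two stops and then throw its lock lever right over. Leave the two sound shafts pushed fully in, their levers as they are, and the kitchen things in their places.

Things in the scene. Friction and masses are not known exactly. Their poses are not given: they have to be found in the camera images.
- head_1: Steel noodle-cutter head fixed to the counter; three look alike, any one is the worn one. Origin on the counter; x along the shaft to the gear end, z up. Base plate x -115 to 45, y +-45, 20 mm high. Round hood x -45 to 35, y +-40, 115 mm high. The bare 14 mm shaft leaves the hood at +x, axis 75 mm up; it does not turn. Float between rigid stops: sound head 4 mm, worn head 14 mm.
- gear_1 (a point): Centre of head_1's drive gear on the shaft axis: disc 64 mm (70 over teeth), 8 mm thick, somewhere from 90 to 115 mm from the head's origin along its +x (= out; in = -x, to the hood). Slides along x only, drag 2 to 4 N, stays where left. Stops are hidden and differ per head; the gear starts between them, so its place tells neither. 57 mm or more of free shaft behind it. Axes as the head's.
- lock_1 (a joint): Lock lever of head_1, rad: about 0 = unlocked, leaning 0.5 rad to the head's -y side; 1.0 = thrown right over, against its stop, leaning 0.5 rad to the +y side. It pivots about a line parallel to the shaft, through x -85, y 0, 42 mm above the counter (head frame), is a 10 mm rod, and stays where it is left (2 to 3 N at its tip moves it).
- lock_1_tip (a point): Centre of the black ball (20 mm dia.) at the tip of the lock lever of head_1, 70 mm from its pivot; unlocked at x -85, y -34, 103 mm above the counter in the head frame.
- head_2: Steel noodle-cutter head fixed to the counter; three look alike, any one is the worn one. Origin on the counter; x along the shaft to the gear end, z up. Base plate x -115 to 45, y +-45, 20 mm high. Round hood x -45 to 35, y +-40, 115 mm high. The bare 14 mm shaft leaves the hood at +x, axis 75 mm up; it does not turn. Float between rigid stops: sound head 4 mm, worn head 14 mm.
- gear_2 (a point): Centre of head_2's drive gear on the shaft axis: disc 64 mm (70 over teeth), 8 mm thick, somewhere from 90 to 115 mm from the head's origin along its +x (= out; in = -x, to the hood). Slides along x only, drag 2 to 4 N, stays where left. Stops are hidden and differ per head; the gear starts between them, so its place tells neither. 57 mm or more of free shaft behind it. Axes as the head's.
- lock_2 (a joint): Lock lever of head_2, rad: about 0 = unlocked, leaning 0.5 rad to the head's -y side; 1.0 = thrown right over, against its stop, leaning 0.5 rad to the +y side. It pivots about a line parallel to the shaft, through x -85, y 0, 42 mm above the counter (head frame), is a 10 mm rod, and stays where it is left (2 to 3 N at its tip moves it).
- lock_2_tip (a point): Centre of the black ball (20 mm dia.) at the tip of the lock lever of head_2, 70 mm from its pivot; unlocked at x -85, y -34, 103 mm above the counter in the head frame.
- head_3: Steel noodle-cutter head fixed to the counter; three look alike, any one is the worn one. Origin on the counter; x along the shaft to the gear end, z up. Base plate x -115 to 45, y +-45, 20 mm high. Round hood x -45 to 35, y +-40, 115 mm high. The bare 14 mm shaft leaves the hood at +x, axis 75 mm up; it does not turn. Float between rigid stops: sound head 4 mm, worn head 14 mm.
- gear_3 (a point): Centre of head_3's drive gear on the shaft axis: disc 64 mm (70 over teeth), 8 mm thick, somewhere from 90 to 115 mm from the head's origin along its +x (= out; in = -x, to the hood). Slides along x only, drag 2 to 4 N, stays where left. Stops are hidden and differ per head; the gear starts between them, so its place tells neither. 57 mm or more of free shaft behind it. Axes as the head's.
- lock_3 (a joint): Lock lever of head_3, rad: about 0 = unlocked, leaning 0.5 rad to the head's -y side; 1.0 = thrown right over, against its stop, leaning 0.5 rad to the +y side. It pivots about a line parallel to the shaft, through x -85, y 0, 42 mm above the counter (head frame), is a 10 mm rod, and stays where it is left (2 to 3 N at its tip moves it).
- lock_3_tip (a point): Centre of the black ball (20 mm dia.) at the tip of the lock lever of head_3, 70 mm from its pivot; unlocked at x -85, y -34, 103 mm above the counter in the head frame.
- colander: Bystander. Green plastic colander, 200 mm wide, 80 mm high; origin under its centre.
- rice_bowl: Bystander. White ceramic rice bowl, 116 mm wide, 60 mm high; origin under its centre.
- sauce_dish: Bystander. Small blue sauce dish, 56 mm wide, 22 mm high, between the heads; origin under its centre.
- pepper_jar: Bystander. Small glass pepper jar, 40 mm dia., 50 mm high, between the heads; origin under its centre.

How it is judged:
At the end, for the whole second after the job is handed in: The worn head's shaft stands within 2 mm of the middle of its float and its lock lever is thrown over (beyond 0.85 of 1.0 rad); the two sound shafts stand within 1.5 mm of their inner stops with their levers still unlocked (below 0.2 rad) (((x of gear_1 in the frame of head_1 between 0.101 and 0.105 m and value of joint lock_1 above 0.85 rad) or ((x of gear_1 in the frame of head_1 below 0.0975 m or x of gear_1 in the frame of head_1 between 0.1055 and 0.1075 m) and value of joint lock_1 below 0.2 rad)) and ((x of gear_2 in the frame of head_2 between 0.101 and 0.105 m and value of joint lock_2 above 0.85 rad) or ((x of gear_2 in the frame of head_2 below 0.0975 m or x of gear_2 in the frame of head_2 between 0.1055 and 0.1075 m) and value of joint lock_2 below 0.2 rad)) and ((x of gear_3 in the frame of head_3 between 0.101 and 0.105 m and value of joint lock_3 above 0.85 rad) or ((x of gear_3 in the frame of head_3 below 0.0975 m or x of gear_3 in the frame of head_3 between 0.1055 and 0.1075 m) and value of joint lock_3 below 0.2 rad)) and value of joint any of lock_1, lock_2, lock_3 above 0.85 rad); the robot touches nothing.
It fails at once if a lock lever is thrown on a shaft that is not halfway between widely spaced stops ((value of joint lock_1 above 0.4 rad and not (x of gear_1 in the frame of head_1 between 0.101 and 0.105 m)) or (value of joint lock_2 above 0.4 rad and not (x of gear_2 in the frame of head_2 between 0.101 and 0.105 m)) or (value of joint lock_3 above 0.4 rad and not (x of gear_3 in the frame of head_3 between 0.101 and 0.105 m))).
It fails at once if a head is forced (over 60 N) (contact force between the fingers and head_1 above 60 N or contact force between the fingers and head_2 above 60 N or contact force between the fingers and head_3 above 60 N).
It fails at once if a bystander is moved more than 30 mm (distance of any of colander, rice_bowl, sauce_dish, pepper_jar from where it was at the start of the episode above 0.03 m).
It also fails if it takes over 62 s, if anything falls off the work surface, if the arm or the gripper's body presses on something with over 40 N, if the wrist force passes 120 N, or if a joint passes its speed limit or range.

## Working session

There is one attempt and no reset: what is moved stays moved. The work goes in short steps, Python scripts to look and compute and a tool call to move; the robot and the scene stay as the last step left them, time stands still between calls to the robot, and variables do not carry over. Pictures are saved under pics/ and viewed, about 8 in all and at most 12, crops included, and the job is handed in when it is done.

Besides the shell and the picture viewer there is one more tool, called after "Request:" by a JSON object that holds its "method" and its "body", one argument or row to a line. play_rows: Moves the arm, as the interface text tells. Its arguments: {"type":"object","properties":{"motion":{"type":"array"},"hand":{"type":"number"},"newtons":{"type":"number"}},"required":["motion"]}

```bash
ls; mkdir -p pics; python3 - <<'E'
from plant import bot
import cv2
for n in ("top","scene"):
    cv2.imwrite(f"pics/{n}0.png",bot.camera(n)[...,::-1]); c=bot.calibration(n); print(n,c)
print(bot.get_state())
E
```

```text
pics
top {'K': array([[457.23576471,   0.        , 256.35472932],
       [  0.        , 457.23576471, 195.22395465],
       [  0.        ,   0.        ,   1.        ]]), 'R': array([[ 0.01761372, -0.99970205, -0.01689891],
       [-0.99838776, -0.01667339, -0.05425758],
       [ 0.05395966,  0.01782734, -0.99838396]]), 't': array([0.02274711, 0.53669036, 1.38151984])}
scene {'K': array([[350.05016598,   0.        , 260.52539495],
       [  0.        , 350.05016598, 194.61199189],
       [  0.        ,   0.        ,   1.        ]]), 'R': array([[ 0.78818305,  0.61543778, -0.00195449],
       [ 0.3925053 , -0.50511736, -0.76863258],
       [-0.47403278,  0.60505602, -0.63968753]]), 't': array([-0.41437416, -0.12510538,  1.40444835])}
{'t': 0.1, 'q': array([-1.25300634e+00,  8.73875087e-02,  1.75219937e-01,  1.65978155e+00,
        1.42664161e-05,  1.57080349e+00]), 'dq': array([ 0.00103159, -0.00159786,  0.00071424, -0.00052982, -0.00090603,
        0.00117164]), 'joint_torque': array([ 2.08177662e-03, -5.21562266e+01,  4.65652728e+01,  1.61106919e-02,
        5.72771773e-05,  8.70871077e-06]), 'position': array([ 0.1717998 , -0.52227249,  0.23066698]), 'tcp_rot': array([3.12922498, 1.56964344, 1.87621147]), 'ft_force': array([ 0.24049571, -0.28563703,  0.8094415 ]), 'wrist_torque': array([ 0.0025487 , -0.00160267,  0.0233304 ]), 'grip_width': 0.0855118662080379}
```

View pics/top0.png

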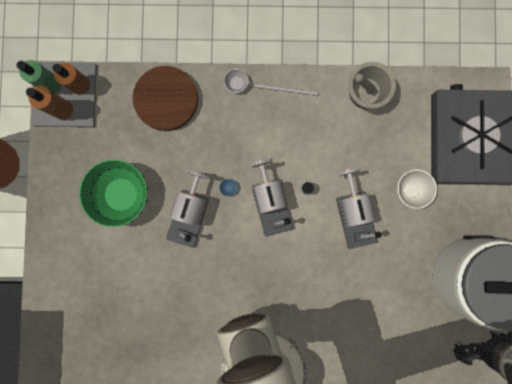

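View pics/scene0.png

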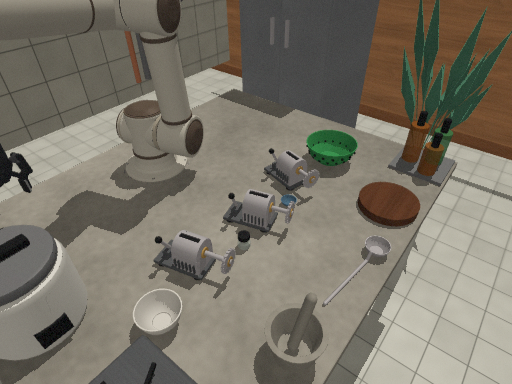

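Top: three heads, gears at about (199,176), (262,163) and (348,173), and lever balls on the image right at (209,237), (299,221) and (384,234), all unlocked. The sauce dish (229,187) and pepper jar (308,187) sit between the heads. I'll take coarse head poses from this, then a close wrist look.

```bash
cat > h.py <<'E'
import numpy as np, cv2
from plant import bot
def ray(cal,u,v,fish=False):
    K=cal["K"]; p=np.array([(u-K[0,2])/K[0,0],(v-K[1,2])/K[1,1]])
    if fish:
        r=np.hypot(*p); d=np.array([*(p/max(r,1e-9)*np.sin(r)),np.cos(r)])
    else: d=np.array([*p,1.])
    R=cal["R"]; return -R.T@cal["t"], R.T@d
def onz(cal,u,v,z,fish=False):
    c,d=ray(cal,u,v,fish); return c+d*(z-c[2])/d[2]
def proj(cal,X,fish=False):
    K=cal["K"]; c=cal["R"]@np.asarray(X)+cal["t"]
    if fish:
        r=np.hypot(c[0],c[1]); th=np.arctan2(r,c[2]); p=c[:2]/max(r,1e-9)*th
    else: p=c[:2]/c[2]
    return np.array([K[0,0]*p[0]+K[0,2],K[1,1]*p[1]+K[1,2]])
E
python3 - <<'E'
from h import *
im=cv2.imread("pics/top0.png"); c=bot.calibration("top")
cv2.imwrite("pics/topz.png",cv2.resize(im[150:255,160:395],None,fx=3.4,fy=3.4,interpolation=cv2.INTER_CUBIC))
for g,b in (((199,176),(209,237)),((262,163),(290,221)),((348,173),(384,235))):
    print(onz(c,*g,.105).round(3),onz(c,*b,.103).round(3))
w=bot.calibration("wrist"); print(w)
s=bot.get_state();R=w["R"]; print("cam pos",-R.T@w["t"])
E
```

```text
[0.584 0.196 0.105] [0.41  0.163 0.103]
[0.624 0.016 0.105] [ 0.46  -0.067  0.103]
[ 0.599 -0.23   0.105] [ 0.425 -0.333  0.103]
{'K': array([[297.31863964,   0.        , 252.90010318],
       [  0.        , 297.31863964, 189.12509171],
       [  0.        ,   0.        ,   1.        ]]), 'R': array([[ 3.12765838e-01, -9.49830262e-01, -5.37470957e-05],
       [-9.00800607e-01, -2.96639002e-01,  3.17117593e-01],
       [-3.01223830e-01, -9.91351345e-02, -9.48386224e-01]]), 't': array([-0.55008916, -0.04087101,  0.37999434])}
cam pos [ 0.24969582 -0.49694448  0.37331275]
```

View pics/topz.png

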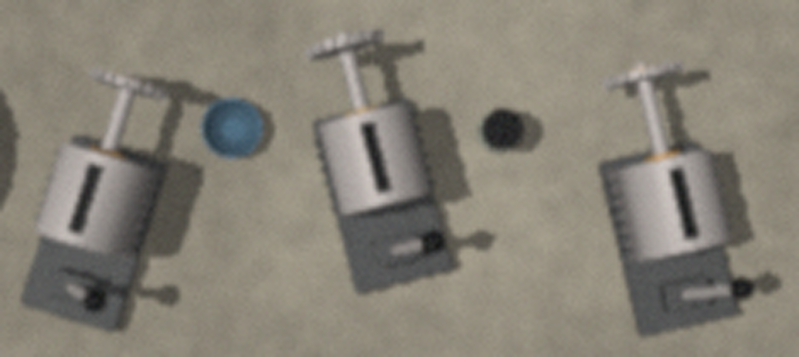

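Enlarged top crop: gear rims A (97,74)-(163,96), B (312,52)-(378,37), C (610,82)-(678,70). Balls are at (94,300), (432,242) and (742,288), and the rear plate corners are visible. I'll fit the poses from these.

```bash
python3 - <<'E'
from h import *
from scipy.optimize import least_squares
c=bot.calibration("top")
f=lambda u,v:(160+(u+.5)/3.4-.5,150+(v+.5)/3.4-.5)
D={'A':[(94,300),(22,300),(118,330),(130,85)],'B':[(432,242),(360,293),(458,268),(345,45)],'C':[(742,288),(642,335),(742,309),(644,76)]}
L={}
for k,P in D.items():
    def X(p):
        R=np.array([[np.cos(p[2]),-np.sin(p[2])],[np.sin(p[2]),np.cos(p[2])]])
        H=[(-.085,-.034,.103),(-.115,.045,.02),(-.115,-.045,.02),(p[3],0,.105)]
        return [np.array([*(p[:2]+R@np.array(h[:2])),h[2]]) for h in H]
    r=least_squares(lambda p:np.ravel([proj(c,x)-f(*q) for x,q in zip(X(p),P)]),[.5,0,0,.1])
    print(k,r.x.round(4),np.degrees(r.x[2]).round(1),"resid px",r.fun.round(1))
E
```

```text
A [ 0.4983  0.2279 -0.3046  0.0939] -17.5 resid px [ 1.5 -0.2 -0.6 -0.2 -0.8  0.5 -0.2 -0.1]
B [ 0.5345 -0.0069  0.2794  0.0933] 16.0 resid px [ 2.  -0.8 -0.9  0.6 -1.   0.2 -0.2  0.1]
C [ 0.5021 -0.2612  0.2716  0.1039] 15.6 resid px [ 0.3 -1.1  0.1  0.5 -0.4  0.7  0.1 -0. ]
```

```bash
cat >> h.py <<'E'
from scipy.spatial.transform import Rotation as Ro
H={'A':[.4983,.2279,-.3046],'B':[.5345,-.0069,.2794],'C':[.5021,-.2612,.2716]}
def w(k,h):
    x,y,a=H[k]; c,s=np.cos(a),np.sin(a); return np.array([x+c*h[0]-s*h[1],y+s*h[0]+c*h[1],h[2]])
def loc(k,X):
    x,y,a=H[k]; c,s=np.cos(a),np.sin(a); d=X[0]-x,X[1]-y; return np.array([c*d[0]+s*d[1],-s*d[0]+c*d[1],X[2]])
def go(k,h,sign=1):
    "shift/turn in tool axes from commanded~measured pose to head-frame point h, jaws along head x"
    s=bot.get_state(); R=Ro.from_euler('xyz',s["tcp_rot"])
    a=H[k][2]; zt=sign*np.array([np.cos(a),np.sin(a),0]); xt=np.array([0,0,-1.]); yt=np.cross(zt,xt)
    T=Ro.from_matrix(np.column_stack([xt,yt,zt]))
    print(k,"shift",(R.inv().apply(w(k,h)-s["position"])*1000).round(1),"turn",np.degrees((R.inv()*T).as_rotvec()).round(2),
      "now",loc(k,s["position"]).round(4),"F",s["ft_force"].round(1),"grip",s["grip_width"].round(4),"t",round(s["t"],2))
    print(" tool axes (cols) world\n",R.as_matrix().round(3))
E
python3 - <<'E'
from h import *
go('C',(.104,0,.2)); go('C',(.104,0,.2),-1)
E
```

```text
Traceback (most recent call last):
  File "h.py", line 29, in go
    "now",loc(k,s["position"]).round(4),"F",s["ft_force"].round(1),"grip",s["grip_width"].round(4),"t",round(s["t"],2))
                                                                          ^^^^^^^^^^^^^^^^^^^^^
AttributeError: 'float' object has no attribute 'round'
```

```bash
sed -i 's/s\["grip_width"\].round(4)/round(s["grip_width"],4)/' h.py
python3 - <<'E'
from h import *
go('C',(.104,0,.2)); go('C',(.104,0,.2),-1)
E
```

```text
C shift [  30.8  499.2 -140. ] turn [-8.735e+01 -5.000e-02 -5.000e-02] now [-0.3882 -0.1629  0.2307] F [ 0.2 -0.3  0.8] grip 0.0855 t 0.1
 tool axes (cols) world
 [[-0.     0.95   0.312]
 [ 0.001  0.312 -0.95 ]
 [-1.     0.    -0.001]]
C shift [  30.8  499.2 -140. ] turn [ 9.265e+01 -5.000e-02  5.000e-02] now [-0.3882 -0.1629  0.2307] F [ 0.2 -0.3  0.8] grip 0.0855 t 0.1
 tool axes (cols) world
 [[-0.     0.95   0.312]
 [ 0.001  0.312 -0.95 ]
 [-1.     0.    -0.001]]
```

Request:
{"method": "play_rows", "body": {
  "motion": [
    [[10, 60, -16, -9, 0, 0], [15, 120, -32, -18, 0, 0], [20, 180, -48, -27, 0, 0], [20, 240, -64, -36, 0, 0], [25, 300, -80, -46, 0, 0], [25, 350, -98, -56, 0, 0], [30, 400, -112, -66, 0, 0], [31, 450, -126, -76, 0, 0], [31, 499, -140, -87.3, 0, 0], [31, 499, -140, -87.3, 0, 0]]
  ],
  "hand": 0.1,
  "newtons": 20
}}

```text
t: 1.35
position: [0.6041, -0.2311, 0.1985]
tcp_rot: [2.311, 1.569, 2.588]
ft_force: [-0.1, -0.9, 0.1]
grip_width: 0.0381
```

```bash
python3 - <<'E'
from h import *
go('C',(.104,0,.2))
cal=bot.calibration("wrist"); im=bot.camera("wrist"); cv2.imwrite("pics/w1.png",im[...,::-1])
np.savez("w1.npz",**cal)
for h in ((.104,0,.107),(.104,.032,.075),(.04,0,.082),(-.085,-.034,.103)): print(h,proj(cal,w('C',h),True).round(0))
E
```

```text
C shift [-1.5 -1.6 -2.4] turn [ 0.29 -0.08 -0.09] now [0.1064 0.0016 0.1985] F [-0.1 -0.9  0.1] grip 0.0381 t 1.35
 tool axes (cols) world
 [[-0.002 -0.273  0.962]
 [ 0.001  0.962  0.273]
 [-1.     0.002 -0.001]]
(0.104, 0, 0.107) [250. 194.]
(0.104, 0.032, 0.075) [250. 149.]
(0.04, 0, 0.082) [182. 185.]
(-0.085, -0.034, 0.103) [ 66. 222.]
```

View pics/w1.png

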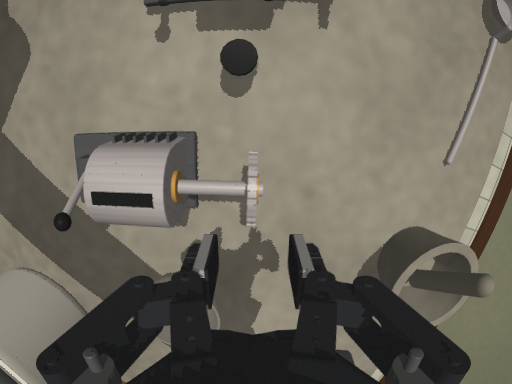

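The wrist view shows gear C at (252,190), midway between the fingers (209 and 296). The ball is at (62,221), against a predicted (66,222). The pose is good, so I'll descend over the gear.

Request:
{"method": "play_rows", "body": {
  "motion": [
    [[20, -1, -1, 0, 0, 0], [45, -1, -1, 0, 0, 0], [70, -1, -1, 0, 0, 0], [90, -1, -1, 0, 0, 0], [108, -1, -1, 0, 0, 0], [108, -1, -1, 0, 0, 0], [108, -1, -1, 0, 0, 0], [108, -1, -1, 0, 0, 0], [108, -1, -1, 0, 0, 0], [108, -1, -1, 0, 0, 0]]
  ]
}}

```text
t: 2.65
position: [0.6016, -0.2348, 0.0926]
tcp_rot: [-0.64, 1.57, -0.37]
ft_force: [0.7, -0.3, 0.7]
grip_width: 0.0381
```

Request:
{"method": "play_rows", "body": {
  "motion": [
    [[0, 0, 0, 0, 0, 0], [0, 0, 0, 0, 0, 0], [0, 0, 0, 0, 0, 0], [0, 0, 0, 0, 0, 0], [0, 0, 0, 0, 0, 0], [0, 0, 0, 0, 0, 0], [0, 0, 0, 0, 0, 0], [0, 0, 0, 0, 0, 0], [0, 0, 0, 0, 0, 0], [0, 0, 0, 0, 0, 0]]
  ],
  "hand": 1,
  "newtons": 20
}}

```text
t: 3.9
position: [0.6015, -0.2347, 0.0924]
tcp_rot: [0.378, 1.571, 0.649]
ft_force: [2.3, 2.6, 1.6]
grip_width: 0.0075
```

```bash
python3 - <<'E'
from h import *
go('C',(.104,0,.09))
im=bot.camera("wrist"); cv2.imwrite("pics/w2.png",im[...,::-1])
E
```

```text
C shift [2.4 1.2 1.2] turn [-0.05  0.01 -0.  ] now [ 0.1028 -0.0012  0.0924] F [2.3 2.6 1.6] grip 0.0075 t 3.9
 tool axes (cols) world
 [[ 0.    -0.267  0.964]
 [ 0.     0.964  0.267]
 [-1.     0.     0.   ]]
```

View pics/w2.png

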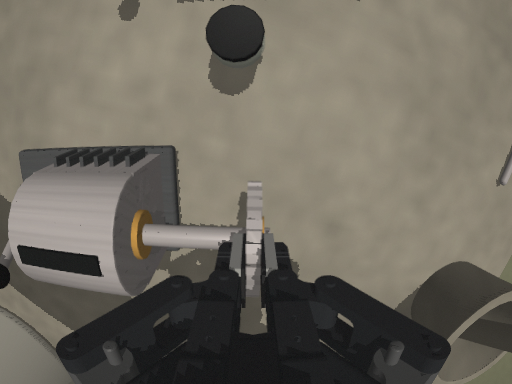

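The gear is gripped between the pads (width 7.5 mm). Now I'll feel for the stops, starting inward.

Request:
{"method": "play_rows", "body": {
  "motion": [
    [[0, 0, -0.6, 0, 0, 0], [0, 0, -1.2, 0, 0, 0], [0, 0, -1.8, 0, 0, 0], [0, 0, -2.4, 0, 0, 0], [0, 0, -3, 0, 0, 0], [0, 0, -3, 0, 0, 0], [0, 0, -3, 0, 0, 0], [0, 0, -3, 0, 0, 0], [0, 0, -3, 0, 0, 0], [0, 0, -3, 0, 0, 0]]
  ]
}}

```text
t: 5.2
position: [0.6006, -0.235, 0.0924]
tcp_rot: [-0.053, 1.567, 0.218]
ft_force: [11.9, 4.8, -1.7]
grip_width: 0.0078
```

```bash
cat > s.py <<'E'
import sys; from h import *
k=sys.argv[1]; s=bot.get_state(); a=H[k][2]; u=np.array([np.cos(a),np.sin(a),0]); 
print(k,"loc mm",(loc(k,s["position"])*1000).round(2),"Fx",round(float(s["ft_force"]@u),1),"F",s["ft_force"].round(1),"grip",round(s["grip_width"]*1000,1),"t",round(s["t"],2))
E
python3 s.py C
```

```text
C loc mm [101.89  -1.15  92.4 ] Fx 12.8 F [11.9  4.8 -1.7] grip 7.8 t 5.2
```

Request:
{"method": "play_rows", "body": {
  "motion": [
    [[0, 0, 1, 0, 0, 0], [0, 0, 2, 0, 0, 0], [0, 0, 3, 0, 0, 0], [0, 0, 4, 0, 0, 0], [0, 0, 5, 0, 0, 0], [0, 0, 6, 0, 0, 0], [0, 0, 7, 0, 0, 0], [0, 0, 8, 0, 0, 0], [0, 0, 8.5, 0, 0, 0], [0, 0, 8.5, 0, 0, 0]]
  ]
}}

```text
t: 6.45
position: [0.6047, -0.2339, 0.0924]
tcp_rot: [3.1, 1.567, -2.913]
ft_force: [-12.6, -0.8, 9.4]
grip_width: 0.0077
```

```bash
python3 s.py C
```

```text
C loc mm [106.17  -1.26  92.36] Fx -12.3 F [-12.6  -0.8   9.4] grip 7.7 t 6.45
```

C moved 4.3 mm between firm stops with ±12 N at each end, so C is sound. I'll push it fully in, release and lift.

Request:
{"method": "play_rows", "body": {
  "motion": [
    [[0, 0, -1, 0, 0, 0], [0, 0, -2, 0, 0, 0], [0, 0, -3, 0, 0, 0], [0, 0, -4, 0, 0, 0], [0, 0, -5, 0, 0, 0], [0, 0, -6, 0, 0, 0], [0, 0, -7, 0, 0, 0], [0, 0, -8, 0, 0, 0], [0, 0, -8.5, 0, 0, 0], [0, 0, -8.5, 0, 0, 0]]
  ]
}}

```text
t: 7.7
position: [0.6005, -0.235, 0.0924]
tcp_rot: [-0.052, 1.567, 0.22]
ft_force: [12.7, 5.7, 0.2]
grip_width: 0.0077
```

```bash
python3 s.py C
```

```text
C loc mm [101.87  -1.15  92.4 ] Fx 13.8 F [12.7  5.7  0.2] grip 7.7 t 7.7
```

Request:
{"method": "play_rows", "body": {
  "motion": [
    [[0, 0, 0, 0, 0, 0], [0, 0, 0, 0, 0, 0], [0, 0, 0, 0, 0, 0], [0, 0, 1, 0, 0, 0], [-20, 0, 1, 0, 0, 0], [-60, 0, 1, 0, 0, 0], [-108, 0, 1, 0, 0, 0], [-108, 0, 1, 0, 0, 0], [-108, 0, 1, 0, 0, 0], [-108, 0, 1, 0, 0, 0]]
  ],
  "hand": 0.1
}}

```text
t: 8.95
position: [0.599, -0.2352, 0.1987]
tcp_rot: [2.523, 1.568, 2.794]
ft_force: [1.0, -0.0, -0.1]
grip_width: 0.0383
```

```bash
python3 - <<'E'
from h import *
go('B',(.094,0,.2))
E
```

```text
B shift [ -1.2 238.1  92.8] turn [-0.5  -0.11 -0.08] now [-0.0009 -0.2372  0.1987] F [ 1.  -0.  -0.1] grip 0.0383 t 8.95
 tool axes (cols) world
 [[-0.002 -0.267  0.964]
 [ 0.001  0.964  0.267]
 [-1.     0.001 -0.002]]
```

Request:
{"method": "play_rows", "body": {
  "motion": [
    [[0, 40, 15, 0, 0, 0], [0, 80, 31, 0, 0, 0], [0, 120, 47, 0, 0, 0], [0, 160, 62, 0, 0, 0], [0, 200, 78, 0, 0, 0], [0, 238, 93, -0.4, 0, 0], [0, 238, 93, -0.4, 0, 0], [0, 238, 93, -0.4, 0, 0], [0, 238, 93, -0.4, 0, 0], [0, 238, 93, -0.4, 0, 0]]
  ]
}}

```text
t: 10.2
position: [0.6254, 0.0179, 0.2002]
tcp_rot: [-2.693, 1.571, -2.417]
ft_force: [0.4, 0.4, -0.0]
grip_width: 0.0387
```

```bash
python3 - <<'E'
from h import *
go('B',(.094,0,.092))
cal=bot.calibration("wrist"); im=bot.camera("wrist"); cv2.imwrite("pics/w3.png",im[...,::-1])
for h in ((.094,0,.107),(.094,.032,.075),(.04,0,.082),(-.085,-.034,.103)): print(h,proj(cal,w('B',h),True).round(0))
E
```

```text
B shift [108.2   1.2  -0.2] turn [-0.18 -0.01  0.  ] now [ 0.0942 -0.0012  0.2002] F [ 0.4  0.4 -0. ] grip 0.0387 t 10.2
 tool axes (cols) world
 [[-0.    -0.273  0.962]
 [-0.     0.962  0.273]
 [-1.    -0.    -0.   ]]
(0.094, 0, 0.107) [252. 190.]
(0.094, 0.032, 0.075) [252. 146.]
(0.04, 0, 0.082) [194. 182.]
(-0.085, -0.034, 0.103) [ 76. 221.]
```

View pics/w3.png

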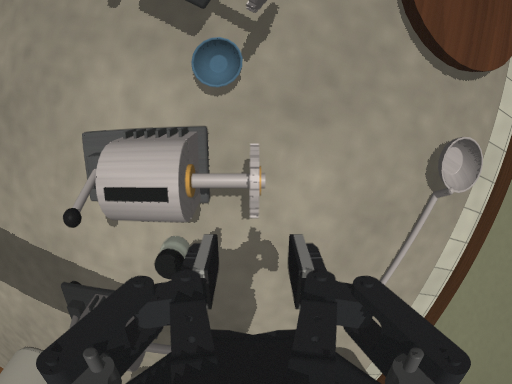

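Gear B is at (254,181), midway between the fingers, so I'll descend, grip and push in 3 mm.

Request:
{"method": "play_rows", "body": {
  "motion": [
    [[20, 2, 1, 0, 0, 0], [45, 2, 1, 0, 0, 0], [70, 2, 1, 0, 0, 0], [90, 2, 1, 0, 0, 0], [107, 2, 1, 0, 0, 0], [107, 2, 1, 0, 0, 0], [107, 2, 1, 0, 0, 0], [107, 2, 1, 0, 0, 0], [107, 2, 1, 0, 0, 0], [107, 2, 1, 0, 0, 0]]
  ]
}}

```text
t: 11.5
position: [0.626, 0.0211, 0.0936]
tcp_rot: [-0.249, 1.57, 0.029]
ft_force: [0.4, 0.1, 0.7]
grip_width: 0.0384
```

Request:
{"method": "play_rows", "body": {
  "motion": [
    [[0, 0, 0, 0, 0, 0], [0, 0, 0, 0, 0, 0], [0, 0, 0, 0, 0, 0], [0, 0, 0, 0, 0, 0], [0, 0, 0, 0, 0, 0], [0, 0, 0, 0, 0, 0], [0, 0, 0, 0, 0, 0], [0, 0, 0, 0, 0, 0], [0, 0, 0, 0, 0, 0], [0, 0, 0, 0, 0, 0]]
  ],
  "hand": 1,
  "newtons": 20
}}

```text
t: 12.75
position: [0.6259, 0.0211, 0.0934]
tcp_rot: [0.183, 1.571, 0.46]
ft_force: [-1.4, 1.0, 2.4]
grip_width: 0.007
```

```bash
python3 s.py B
```

```text
B loc mm [95.57  1.72 93.36] Fx -1.0 F [-1.4  1.   2.4] grip 7.0 t 12.75
```

Request:
{"method": "play_rows", "body": {
  "motion": [
    [[0, 0, -0.6, 0, 0, 0], [0, 0, -1.2, 0, 0, 0], [0, 0, -1.8, 0, 0, 0], [0, 0, -2.4, 0, 0, 0], [0, 0, -3, 0, 0, 0], [0, 0, -3, 0, 0, 0], [0, 0, -3, 0, 0, 0], [0, 0, -3, 0, 0, 0], [0, 0, -3, 0, 0, 0], [0, 0, -3, 0, 0, 0]]
  ]
}}

```text
t: 14.0
position: [0.624, 0.0206, 0.0934]
tcp_rot: [-0.034, 1.569, 0.244]
ft_force: [7.6, 3.2, -0.8]
grip_width: 0.0072
```

```bash
python3 s.py B
```

```text
B loc mm [93.61  1.71 93.43] Fx 8.2 F [ 7.6  3.2 -0.8] grip 7.2 t 14.0
```

Request:
{"method": "play_rows", "body": {
  "motion": [
    [[0, 0, 1, 0, 0, 0], [0, 0, 2, 0, 0, 0], [0, 0, 3, 0, 0, 0], [0, 0, 4, 0, 0, 0], [0, 0, 5, 0, 0, 0], [0, 0, 6, 0, 0, 0], [0, 0, 7, 0, 0, 0], [0, 0, 7.5, 0, 0, 0], [0, 0, 7.5, 0, 0, 0], [0, 0, 7.5, 0, 0, 0]]
  ]
}}

```text
t: 15.25
position: [0.6301, 0.0223, 0.0934]
tcp_rot: [-3.056, 1.571, -2.779]
ft_force: [-2.9, -0.2, 5.6]
grip_width: 0.0075
```

```bash
python3 s.py B
```

```text
B loc mm [99.95  1.67 93.35] Fx -2.8 F [-2.9 -0.2  5.6] grip 7.5 t 15.25
```

B has moved 6.3 mm with drag force only, so B looks like the worn one. I'll find its outer stop.

Request:
{"method": "play_rows", "body": {
  "motion": [
    [[0, 0, 1.5, 0, 0, 0], [0, 0, 3, 0, 0, 0], [0, 0, 4.5, 0, 0, 0], [0, 0, 6, 0, 0, 0], [0, 0, 7, 0, 0, 0], [0, 0, 8, 0, 0, 0], [0, 0, 8.7, 0, 0, 0], [0, 0, 9.4, 0, 0, 0], [0, 0, 9.4, 0, 0, 0], [0, 0, 9.4, 0, 0, 0]]
  ]
}}

```text
t: 16.5
position: [0.6376, 0.0244, 0.0933]
tcp_rot: [3.14, 1.567, -2.865]
ft_force: [-11.9, -2.4, 9.5]
grip_width: 0.0076
```

```bash
python3 s.py B
```

```text
B loc mm [107.76   1.63  93.32] Fx -12.1 F [-11.9  -2.4   9.5] grip 7.6 t 16.5
```

The span is 14.15 mm, from 93.6 to 107.8, so B is the worn head with its middle near 100.7. I'll centre it there.

Request:
{"method": "play_rows", "body": {
  "motion": [
    [[0, 0, -1.5, 0, 0, 0], [0, 0, -3, 0, 0, 0], [0, 0, -4.5, 0, 0, 0], [0, 0, -6, 0, 0, 0], [0, 0, -7, 0, 0, 0], [0, 0, -8, 0, 0, 0], [0, 0, -9, 0, 0, 0], [0, 0, -9, 0, 0, 0], [0, 0, -9, 0, 0, 0], [0, 0, -9, 0, 0, 0]]
  ]
}}

```text
t: 17.75
position: [0.6305, 0.0224, 0.0934]
tcp_rot: [-2.947, 1.571, -2.669]
ft_force: [1.2, 0.8, 4.8]
grip_width: 0.0071
```

```bash
python3 s.py B
```

```text
B loc mm [100.39   1.68  93.38] Fx 1.4 F [1.2 0.8 4.8] grip 7.1 t 17.75
```

Gear B is 0.3 mm from its middle. Release, lift and go to A.

Request:
{"method": "play_rows", "body": {
  "motion": [
    [[0, 0, 0, 0, 0, 0], [0, 0, 0, 0, 0, 0], [0, 0, 0, 0, 0, 0], [0, 0, 0, 0, 0, 0], [-15, 0, 0, 0, 0, 0], [-50, 0, 0, 0, 0, 0], [-107, 0, 0, 0, 0, 0], [-107, 0, 0, 0, 0, 0], [-107, 0, 0, 0, 0, 0], [-107, 0, 0, 0, 0, 0]]
  ],
  "hand": 0.1
}}

```text
t: 19.0
position: [0.6301, 0.0224, 0.1991]
tcp_rot: [2.894, 1.569, -3.112]
ft_force: [-0.1, -0.7, -0.0]
grip_width: 0.0382
```

```bash
python3 - <<'E'
from h import *
go('A',(.095,0,.2))
cal=bot.calibration("wrist"); np.savez("w4.npz",**cal); cv2.imwrite("pics/w4.png",bot.camera("wrist")[...,::-1])
E
```

```text
A shift [ -0.8 181.5   8.9] turn [33.36 -0.11  0.  ] now [ 0.1874 -0.1565  0.1991] F [-0.1 -0.7 -0. ] grip 0.0382 t 19.0
 tool axes (cols) world
 [[-0.002 -0.274  0.962]
 [-0.     0.962  0.274]
 [-1.     0.    -0.002]]
```

Request:
{"method": "play_rows", "body": {
  "motion": [
    [[0, 30, 1, 5, 0, 0], [0, 60, 3, 10, 0, 0], [0, 90, 4, 15, 0, 0], [0, 120, 6, 21, 0, 0], [0, 150, 8, 27, 0, 0], [0, 181, 9, 33.3, 0, 0], [0, 181, 9, 33.3, 0, 0], [0, 181, 9, 33.3, 0, 0], [0, 181, 9, 33.3, 0, 0], [0, 181, 9, 33.3, 0, 0]]
  ]
}}

```text
t: 20.3
position: [0.5898, 0.1982, 0.2002]
tcp_rot: [-2.241, 1.571, -2.545]
ft_force: [-0.6, 0.1, 0.2]
grip_width: 0.0385
```

```bash
python3 - <<'E'
from h import *
go('A',(.095,0,.092))
cal=bot.calibration("wrist"); im=bot.camera("wrist")[...,::-1]
for h in ((.095,0,.107),(.095,.032,.075),(.04,0,.082),(-.085,-.034,.103)): print(h,proj(cal,w('A',h),True).round(0))
a=cv2.imread("pics/w4.png")
cv2.imwrite("pics/w5.png",np.hstack([im[:,:400],a[:,:390]]))
E
```

```text
A shift [108.2   0.9  -1.2] turn [ 0.02 -0.01  0.01] now [ 0.0962 -0.0009  0.2002] F [-0.6  0.1  0.2] grip 0.0385 t 20.3
 tool axes (cols) world
 [[-0.     0.3    0.954]
 [-0.     0.954 -0.3  ]
 [-1.    -0.    -0.   ]]
(0.095, 0, 0.107) [251. 191.]
(0.095, 0.032, 0.075) [251. 146.]
(0.04, 0, 0.082) [192. 182.]
(-0.085, -0.034, 0.103) [ 74. 221.]
```

View pics/w5.png

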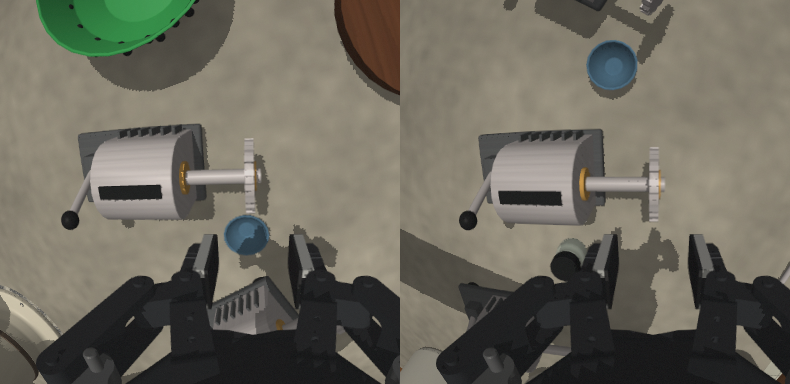

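Left panel: gear A is at (250,176), centred within about 1.5 mm. Right panel: gear B stands clear and released.

Request:
{"method": "play_rows", "body": {
  "motion": [
    [[20, 3, -1, 0, 0, 0], [45, 3, -1, 0, 0, 0], [70, 3, -1, 0, 0, 0], [90, 3, -1, 0, 0, 0], [107, 3, -1, 0, 0, 0], [107, 3, -1, 0, 0, 0], [107, 3, -1, 0, 0, 0], [107, 3, -1, 0, 0, 0], [107, 3, -1, 0, 0, 0], [107, 3, -1, 0, 0, 0]]
  ]
}}

```text
t: 21.6
position: [0.5897, 0.2022, 0.0936]
tcp_rot: [0.629, 1.57, 0.325]
ft_force: [-0.3, -0.8, 0.4]
grip_width: 0.0382
```

Request:
{"method": "play_rows", "body": {
  "motion": [
    [[0, 0, 0, 0, 0, 0], [0, 0, 0, 0, 0, 0], [0, 0, 0, 0, 0, 0], [0, 0, 0, 0, 0, 0], [0, 0, 0, 0, 0, 0], [0, 0, 0, 0, 0, 0], [0, 0, 0, 0, 0, 0], [0, 0, 0, 0, 0, 0], [0, 0, 0, 0, 0, 0], [0, 0, 0, 0, 0, 0]]
  ],
  "hand": 1,
  "newtons": 20
}}

```text
t: 22.85
position: [0.5891, 0.2023, 0.0933]
tcp_rot: [-3.103, 1.57, 2.877]
ft_force: [-4.7, 1.3, 3.6]
grip_width: 0.0072
```

```bash
python3 s.py A
```

```text
A loc mm [94.27  2.85 93.34] Fx -4.8 F [-4.7  1.3  3.6] grip 7.2 t 22.85
```

Request:
{"method": "play_rows", "body": {
  "motion": [
    [[0, 0, 0.7, 0, 0, 0], [0, 0, 1.4, 0, 0, 0], [0, 0, 2.1, 0, 0, 0], [0, 0, 2.8, 0, 0, 0], [0, 0, 3.5, 0, 0, 0], [0, 0, 4, 0, 0, 0], [0, 0, 4, 0, 0, 0], [0, 0, 4, 0, 0, 0], [0, 0, 4, 0, 0, 0], [0, 0, 4, 0, 0, 0]]
  ]
}}

```text
t: 24.1
position: [0.5893, 0.2022, 0.0933]
tcp_rot: [-3.097, 1.563, 2.884]
ft_force: [-24.5, 5.7, 11.4]
grip_width: 0.0074
```

```bash
python3 s.py A
```

```text
A loc mm [94.53  2.81 93.31] Fx -25.1 F [-24.5   5.7  11.4] grip 7.4 t 24.1
```

Request:
{"method": "play_rows", "body": {
  "motion": [
    [[0, 0, -1.5, 0, 0, 0], [0, 0, -3, 0, 0, 0], [0, 0, -4.5, 0, 0, 0], [0, 0, -6, 0, 0, 0], [0, 0, -7, 0, 0, 0], [0, 0, -8, 0, 0, 0], [0, 0, -9, 0, 0, 0], [0, 0, -10, 0, 0, 0], [0, 0, -10.5, 0, 0, 0], [0, 0, -10.5, 0, 0, 0]]
  ]
}}

```text
t: 25.35
position: [0.5851, 0.2035, 0.0934]
tcp_rot: [0.024, 1.567, -0.28]
ft_force: [11.9, -4.6, -3.3]
grip_width: 0.0075
```

```bash
python3 s.py A
```

```text
A loc mm [90.11  2.73 93.39] Fx 12.7 F [11.9 -4.6 -3.3] grip 7.5 t 25.35
```

A's float is 4.4 mm under load, so it is sound, and it is now against its inner stop. Release, lift, and locate lever B.

Request:
{"method": "play_rows", "body": {
  "motion": [
    [[0, 0, 0, 0, 0, 0], [0, 0, 0, 0, 0, 0], [0, 0, 0, 0, 0, 0], [0, 0, 0, 0, 0, 0], [-15, 0, 0, 0, 0, 0], [-50, 0, 0, 0, 0, 0], [-107, 0, 0, 0, 0, 0], [-107, 0, 0, 0, 0, 0], [-107, 0, 0, 0, 0, 0], [-107, 0, 0, 0, 0, 0]]
  ],
  "hand": 0.1
}}

```text
t: 26.6
position: [0.5829, 0.2039, 0.1991]
tcp_rot: [-2.513, 1.569, -2.817]
ft_force: [-0.3, -0.1, -0.3]
grip_width: 0.0383
```

```bash
python3 - <<'E'
from h import *
cal=np.load("w4.npz"); im=cv2.imread("pics/w4.png")
m=(im.max(2)<45).astype(np.uint8); m[:205]=0;m[240:]=0;m[:,:50]=0;m[:,95:]=0
n,_,st,ce=cv2.connectedComponentsWithStats(m); i=1+st[1:,4].argmax(); print(ce[i],st[i])
print("ball B head frame",loc('B',onz(cal,*ce[i],.103,True)).round(4))
for uv in ((250,186),(186,184)): print("shaft",loc('B',onz(cal,*uv,.082,True)).round(4))
go('B',(-.087,-.066,.2))
E
```

```text
[ 67.81349206 220.1468254 ] [ 59 211  18  19 252]
ball B head frame [-0.0893 -0.0302  0.103 ]
shaft [ 0.0975 -0.0008  0.082 ]
shaft [0.0378 0.0012 0.082 ]
B shift [  -0.5 -318.7  -19.5] turn [-33.4   -0.11   0.04] now [0.1047 0.1893 0.1991] F [-0.3 -0.1 -0.3] grip 0.0383 t 26.6
 tool axes (cols) world
 [[-0.002  0.299  0.954]
 [-0.001  0.954 -0.299]
 [-1.    -0.001 -0.002]]
```

Request:
{"method": "play_rows", "body": {
  "motion": [
    [[0, -50, -3, -5, 0, 0], [0, -100, -6, -10, 0, 0], [0, -150, -9, -16, 0, 0], [0, -200, -12, -22, 0, 0], [0, -250, -15, -28, 0, 0], [0, -290, -18, -33.4, 0, 0], [0, -319, -20, -33.4, 0, 0], [0, -319, -20, -33.4, 0, 0], [0, -319, -20, -33.4, 0, 0], [0, -319, -20, -33.4, 0, 0]]
  ],
  "hand": 1
}}

```text
t: 27.85
position: [0.4691, -0.0936, 0.1999]
tcp_rot: [2.413, 1.57, 2.693]
ft_force: [0.3, 0.5, -0.9]
grip_width: 0.0002
```

```bash
python3 - <<'E'
from h import *
go('B',(-.088,-.064,.09))
cal=bot.calibration("wrist"); im=bot.camera("wrist")[...,::-1]; cv2.imwrite("pics/w6.png",im)
print("pred ball",proj(cal,w('B',(-.089,-.030,.103)),True))
E
```

```text
B shift [109.9   1.3  -1.2] turn [ 0.06 -0.03 -0.02] now [-0.0867 -0.0653  0.1999] F [ 0.3  0.5 -0.9] grip 0.0002 t 27.85
 tool axes (cols) world
 [[-0.001 -0.277  0.961]
 [ 0.     0.961  0.277]
 [-1.     0.    -0.   ]]
pred ball [249.75405649 149.45271776]
```

View pics/w6.png

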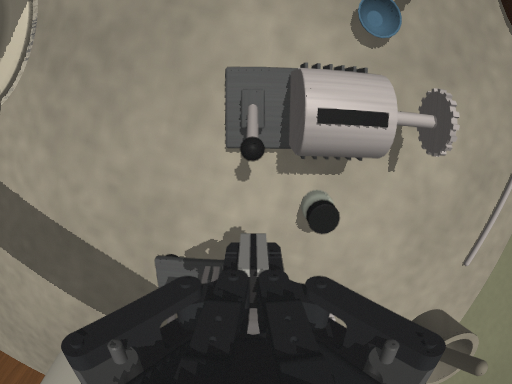

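The ball is at (253,148), in line with the shut fingers (column 253), and nothing stands in the way. Descend beside it and push.

Request:
{"method": "play_rows", "body": {
  "motion": [
    [[30, 0, 0, 0, 0, 0], [60, 0, 0, 0, 0, 0], [90, 0, 0, 0, 0, 0], [109, 0, 0, 0, 0, 0], [109, 8, 0, 0, 0, 0], [109, 16, 0, 0, 0, 0], [109, 24, 0, 0, 0, 0], [109, 32, 0, 0, 0, 0], [109, 40, 0, 0, 0, 0], [109, 40, 0, 0, 0, 0]]
  ]
}}

```text
t: 29.15
position: [0.4577, -0.0552, 0.0913]
tcp_rot: [1.526, 1.57, 1.807]
ft_force: [-0.2, 0.4, -0.5]
grip_width: 0.0001
```

```bash
python3 - <<'E'
from h import *
go('B',(-.087,.006,.09))
E
```

```text
B shift [ 1.3 31.2  0.2] turn [ 0.05  0.   -0.03] now [-0.0871 -0.0252  0.0913] F [-0.2  0.4 -0.5] grip 0.0001 t 29.15
 tool axes (cols) world
 [[-0.    -0.277  0.961]
 [ 0.001  0.961  0.277]
 [-1.     0.001  0.   ]]
```

Request:
{"method": "play_rows", "body": {
  "motion": [
    [[0, 5, 0, 0, 0, 0], [0, 10, 0, 0, 0, 0], [0, 15, 0, 0, 0, 0], [0, 20, 0, 0, 0, 0], [0, 24, 0, 0, 0, 0], [0, 28, 0, 0, 0, 0], [0, 31, 0, 0, 0, 0], [0, 31, 0, 0, 0, 0], [0, 31, 0, 0, 0, 0], [0, 31, 0, 0, 0, 0]]
  ]
}}

```text
t: 30.4
position: [0.4494, -0.0261, 0.0913]
tcp_rot: [1.298, 1.571, 1.577]
ft_force: [-0.3, -0.1, 0.2]
grip_width: 0.0001
```

```bash
python3 s.py B; python3 - <<'E'
from h import *
cv2.imwrite("pics/w7.png",bot.camera("wrist")[...,::-1])
E
```

```text
B loc mm [-87.1    5.03  91.31] Fx -0.3 F [-0.3 -0.1  0.2] grip 0.1 t 30.4
```

View pics/w7.png

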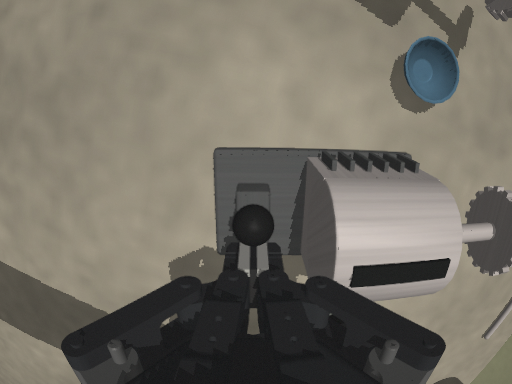

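The lever has swung ahead of the fingers (ball at (253,225)), with no stop force yet. I'll press on gently.

Request:
{"method": "play_rows", "body": {
  "motion": [
    [[0, 1, 0, 0, 0, 0], [0, 2, 0, 0, 0, 0], [0, 3, 0, 0, 0, 0], [0, 4, 0, 0, 0, 0], [0, 5, 0, 0, 0, 0], [0, 6, 0, 0, 0, 0], [0, 7, 0, 0, 0, 0], [0, 8, 0, 0, 0, 0], [0, 8, 0, 0, 0, 0], [0, 8, 0, 0, 0, 0]]
  ]
}}

```text
t: 31.7
position: [0.4471, -0.0184, 0.0913]
tcp_rot: [1.423, 1.571, 1.702]
ft_force: [0.1, -0.9, 0.1]
grip_width: -0.0002
```

```bash
python3 s.py B
```

```text
B loc mm [-87.13  13.06  91.3 ] Fx -0.1 F [ 0.1 -0.9  0.1] grip -0.2 t 31.7
```

Request:
{"method": "play_rows", "body": {
  "motion": [
    [[0, 1, 0, 0, 0, 0], [0, 2, 0, 0, 0, 0], [0, 3, 0, 0, 0, 0], [0, 4, 0, 0, 0, 0], [0, 5, 0, 0, 0, 0], [0, 5, 0, 0, 0, 0], [0, 5, 0, 0, 0, 0], [0, 5, 0, 0, 0, 0], [0, 5, 0, 0, 0, 0], [0, 5, 0, 0, 0, 0]]
  ]
}}

```text
t: 32.95
position: [0.4468, -0.0172, 0.0914]
tcp_rot: [-1.605, 1.562, -1.328]
ft_force: [6.9, -25.9, -3.5]
grip_width: 0.0001
```

```bash
python3 s.py B
```

```text
B loc mm [-87.12  14.25  91.41] Fx -0.5 F [  6.9 -25.9  -3.5] grip 0.1 t 32.95
```

26 N against the stop: the lever is fully over. I'll back off, lift, and check.

Request:
{"method": "play_rows", "body": {
  "motion": [
    [[0, -10, 0, 0, 0, 0], [0, -25, 0, 0, 0, 0], [-30, -25, 0, 0, 0, 0], [-80, -25, 0, 0, 0, 0], [-130, -30, 0, 0, 0, 0], [-190, -30, -10, 0, 0, 0], [-210, -30, -50, 0, 0, 0], [-210, -30, -80, 0, 0, 0], [-210, -30, -80, 0, 0, 0], [-210, -30, -80, 0, 0, 0]]
  ]
}}

```text
t: 34.2
position: [0.3777, -0.0646, 0.3011]
tcp_rot: [0.888, 1.57, 1.167]
ft_force: [0.5, -0.1, 0.2]
grip_width: -0.0
```

```bash
python3 s.py B; python3 - <<'E'
from h import *
w_=bot.camera("wrist")[...,::-1]; t=bot.camera("scene")[...,::-1]
t=cv2.resize(t[120:300,130:350],(440,360),interpolation=cv2.INTER_CUBIC)
cv2.imwrite("pics/fin.png",np.hstack([cv2.resize(w_[:, :],(360,270)) if 0 else w_[12:372,100:460],t]))
E
```

```text
B loc mm [-166.69  -12.24  301.08] Fx 0.5 F [ 0.5 -0.1  0.2] grip -0.0 t 34.2
```

View pics/fin.png

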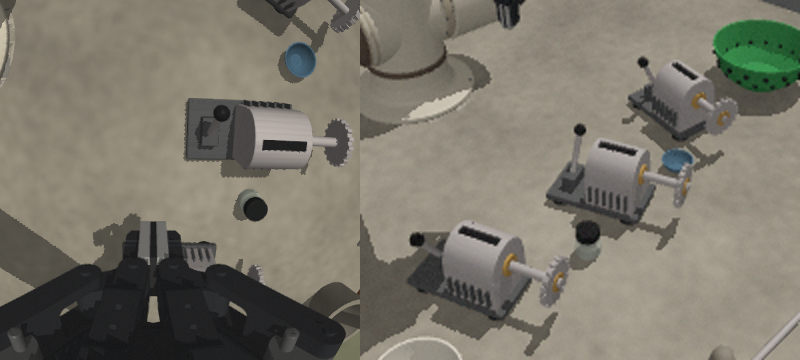

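Final view: lever B leans to the far (+y) side (ball at (222,113) left, (580,130) right). Levers A and C are still unlocked, the dish, jar and colander stand in place, and the arm is clear.

```bash
python3 -c "
from plant import bot
print(bot.finish_job())"
```

```text
the job is handed in; nothing more can be done
None
```

The worn head is the middle one. Its shaft is centred, its lock lever is thrown right over, and the job is handed in at about 34 s of the 62 s allowed. I don't know which scene number (1, 2 or 3) each head carries, so they are named by place below.

| Head | Measured float | Final state |
|---|---|---|
| Right (−y side) | 4.3 mm | sound, pressed against its inner stop at about 14 N |
| Middle | 14.15 mm | worn, shaft 0.3 mm from mid-float |
| Left (+y side) | 4.4 mm | sound, pressed against its inner stop at about 13 N |

- **Forces:** The middle head's lever met its stop at 26 N. The highest reading anywhere was about 27 N, well under the 60 N limit, though forces were only read at the end of each move.
- **Last checks:** The final pictures show the middle lever over to the +y side and the other two still unlocked. The colander, dish and jar were where they had been, the rice bowl was only partly in view, and the arm was clear with no contact force.
- **Not measured again:** I did not re-measure the gear positions after letting go; they rest on the arm's readings just before release.
- **Disagreement:** My camera-based positions differed by a few millimetres from the felt ones. I therefore centred the shaft from the felt stops, not from absolute position.

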